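# Clear the repair jig and clamp a phone in it

## Robot

A 6-joint arm with a two-finger parallel gripper is mounted at the origin on the work surface; the furniture and walls round the work are solid. World frame = base frame: x ahead of the robot, y to its left, z up, the work surface at z = 0. Lengths are in m, angles in rad, forces in N, time in s.
With the tool pointing down it reaches from about 0.425 to 0.95 m from the base axis. Payload 3.5 kg.
Tool frame: the origin (TCP) lies midway between the tips of the shut fingers; the grasp point (between the pads) lies 19 mm behind it (ctrl.hold_point_z is the distance from the TCP to the grasp point, in m); z points along the fingers, y is the line along which they close (so a half turn about z gives the same grasp; the last joint's range is limited). The gripper opens to 85 mm and grips with 20 to 120 N. Pads are 22 mm wide; open, the fingers measure 114 mm over their backs; the gripper's body (76 mm by 85 mm) begins 54 mm behind the grasp point. The pads swing forward as they close: fully open they stand 13 mm farther back than shut.
Start: joints at [-1.413, 0.286, 1.577, -0, 1.279, -0.15], TCP at [0.205, -0.643, 0.231] pointing down, gripper open.
Joint ranges: [-2.77, 2.77], [-0.9, 2.22], [0.21, 2.48], [-1.53, 4.67], [0.24, 2.81], [-2.84, 2.84]. Speed limits (rad/s): [2.79, 2.79, 3.14, 3.14, 3.14, 3.14].

## Interface

Orientations are given as a unit quaternion [x, y, z, w].
In Python, from plant import readout, cams, sign_off, ctrl gives the robot as it stands. The module is installed in compiled form; this text tells all that it offers.
- The arm moves only by the tool step_arm, never from a script. Its argument "increments" is a list of rows, each a list of 2 entries, a list of its own where there are three numbers: the shift along the world's x, y, z in mm, then the turn, a rotation vector about the world's x, y, z in rad. In form: [[[x, y, z], [rx, ry, rz]], ...]. A call has 1 to 8 rows; each row shifts and turns the commanded pose from where the row before left it; what a row does not reach is not made up. A row lasts 1/12 s, in which the tool goes at most 41.7 mm and 7.16 degrees, less where a joint would pass 70% of its speed; a pose out of reach is approached as far as the arm can. A call is refused whole if a number of a shift passes 41.7 or a number of a turn 0.125, either way. A call with a gripper value outside its range is refused whole. "fingers" is the opening, from -1 (shut) to 1 (fully open), set as the call begins (left out, the last holds). The fingers move at their own pace and stop on an object; "grip_force" is the grip in N (left out, the last holds). Time passes only in rows, so rows that do not move let the fingers close. It gives the time, the measured TCP pose, the force, the opening and the grip force at its end, in the units of the state.
- readout.get_state(): the state, without advancing time (a new reading comes with each control period).
- cams.read_camera(name): name is "scene" or "top" or "wrist"; returns the picture (420x560x3 uint8, red, green, blue); there is no depth.
- cams.get_calibration(name): a dict with "fx", "fy", "cx", "cy" (pixels), "eye" and "rotation" of the camera in the world; the wrist camera has in their place "T_tool_cam" (4x4, takes a point from camera to tool coordinates, whose origin is the TCP and whose axes are the flange's). Camera axes: x right, y up, looking along -z (the intrinsics and any distortion apply to the point x, -y, -z); pixel columns grow to the right and rows downward; lengths in m; the calibration is good to about 2 mm. A picture is of the moment at which its call begins: read the wrist's pose just before it. get_calibration takes no time and is no camera call.
- sign_off(): hands the job in; it is judged then, once.
The state is a dict: "time": time; "qpos": joint angles; "dq": joint speeds; "joint_efforts": joint torques, N m; "eef_pos": TCP position; "tcp_rot": TCP orientation; "contact_force": force on the tool from outside, world axes, zero at the start; "wrist_torque": the same for the moment, N m; "opening": opening from 0.0 (shut) to 1.0 (fully open); "finger_force": force on a finger pad.
Only numpy, scipy, OpenCV 4.12 (cv2) and the standard library are available. Lean on these libraries where they do the work, as an engineer would, in place of code of your own. Each camera call takes 0.05 s, during which the arm holds its last target. There are 200 camera calls.

## Task

Two screwdrivers have been left lying across the phone repair jig. Put each one back in the row of the black driver tray with the orange rows that fits its length, its handle at the end with the finger cut-out; then lay the phone flat, screen up, on the jig's bed, centred and lengthwise between the jaws, and slide the blue jaw gently up until the phone is held snugly between both jaws. Leave the roll of blue tape and the loupe where they are.

Things in the scene. Friction and masses are not known exactly. Their poses are not given: they have to be found in the camera images.
- jig: Phone repair jig, fixed on the mat: aluminium base 216 x 76 x 8 mm, long along x; origin centre of underside, 2 mm above the worktop. Dark bed: x -86 to 50 mm, y -28 to 28 mm, top at z = 16 mm; its long sides are open. Fixed jaw at the -x end: rubber face at x = -90 mm, 64 mm wide, top z = 30 mm. Blue sliding jaw at the +x end.
- jig_seat (a point): Where the clamped phone's origin ends: top of the jig's bed, jig x = -18, y = 0, z = 16 mm.
- jaw (a joint): Travel (m) of the blue jaw towards the fixed jaw: 0 is fully open (rubber face at jig x = 78 mm, 168 mm from the fixed face); starts at 0 to 0.008, meets the 144 mm phone at about 0.024, stops at 0.030. About 3 N of friction plus 15 N per m/s; it stays where it is left. 64 mm wide, top at jig z = 30 mm.
- jaw_lug (a point): Middle of the rear (+x) face of the blue jaw's upright thumb lug, 36 mm above the worktop; moves with the jaw. The lug is 14 mm wide (jig y), 14 mm thick (jig x), from 14 to 48 mm above the worktop. Behind it all is free: push it from behind towards jig -x, or grip it across its width.
- tray: Driver tray, fixed, black, its two driver-shaped rows with orange floors, 196 x 116 x 20 mm, long along x; origin centre of underside, on the worktop. Two rows along x, 54 mm apart, handle end at -x. A finger cut-out (x -66 to -20 mm) crosses the tray under both handles, down to 6 mm above the worktop. Beyond x = 5 mm each row is a 15 mm wide slot for the blade.
- row_long (a point): Where the middle of the long driver's handle belongs: floor of the long row (tray x = -42.5, y = +27 mm), 6 mm above the worktop. Pocket 170 mm long (tray x -84 to 86 mm), 24 mm wide at the handle, 14 mm deep.
- row_short (a point): Where the middle of the short driver's handle belongs: floor of the short row (tray x = -42.5, y = -27 mm), 6 mm above the worktop. Pocket 135 mm long (tray x -84 to 51 mm), 21 mm wide at the handle, 14 mm deep. A blue parts cabinet, 205 mm tall, stands close by this side of the tray and behind the phone, one drawer a little open: pass over or in front of it.
- driver_long: Loose yellow screwdriver, 165 mm long, 45 g, lying across the jig's bed, blade away from the robot, at either of two places (the drivers swap); origin mid-length at its underside; x points from handle to blade. Handle 78 mm long, 18 mm wide, 20 mm high.
- long_handle (a point): Middle of the yellow driver's handle, at its underside (41 mm behind the body origin).
- driver_short: Loose green screwdriver, 130 mm long, 45 g, lying across the jig's bed; origin at the middle of its length, underside; its x axis points from the handle to the blade, z up. Handle 78 mm long, 15 mm wide, 17 mm high.
- short_handle (a point): Middle of the green driver's handle, at its underside (23 mm behind the body origin).
- phone: Loose black phone, 144 x 68 x 8 mm, about 165 g, lying screen up on the mat (2 mm above the worktop), long along its x axis; origin at the centre of its underside. Grip it across its 68 mm width. Either way round will do in the jig.
- tape: Bystander: roll of blue tape lying flat on the worktop, 72 mm across, 19 mm high; origin at the centre of its underside.
- loupe: Bystander: black loupe standing on the mat, 38 mm across, 31 mm high; origin at the centre of its underside.
Things that resemble listed ones, but are neither listed nor needed, are in the scene too. What is shaped like the tray but pink is not meant.

How it is judged:
By the outcome, as a careful person would: the job done as asked, in the order asked, and still so for the second after the job is handed in, with the robot touching nothing.
It also fails if it takes over 72 s, if anything falls off the work surface, if the arm or the gripper's body presses on something with over 40 N, if the wrist force passes 120 N, or if a joint passes its speed limit or range.

## Working session

There is one attempt and no reset: what is moved stays moved. The work goes in short steps, Python scripts to look and compute and a tool call to move; the robot and the scene stay as the last step left them, time stands still between calls to the robot, and variables do not carry over. Pictures are saved under pics/ and viewed, at most 10 in all, crops included, and the job is handed in when it is done.

Besides the shell and the picture viewer there is one more tool, called after "Call:" as name(argument=value, ...) on one line, values as JSON. step_arm: Moves the arm, as the interface text tells. Its arguments: {"type":"object","properties":{"increments":{"type":"array","items":{"type":"array"}},"fingers":{"type":"number"},"grip_force":{"type":"number"}},"required":["increments"]}

```bash
mkdir -p pics; ls
python3 - <<'E'
from plant import readout,cams,ctrl
import cv2
s=readout.get_state();print(s['time'],s['eef_pos'],s['tcp_rot'],ctrl.hold_point_z)
for n in('scene','top','wrist'):
    im=cams.read_camera(n);cv2.imwrite(f'pics/{n}0.png',im[:,:,::-1]);print(n,cams.get_calibration(n))
E
```

```text
pics
0.0 [ 0.20439247 -0.64261403  0.22991852] [ 9.88184616e-01  1.53263567e-01 -8.21185600e-06 -1.20126157e-03] 0.0187
scene {'fx': 512.7226690407581, 'fy': 512.7226690407581, 'cx': 274.004572757009, 'cy': 209.14829405232493, 'eye': array([-0.40406799,  0.56075023,  1.12136904]), 'rotation': array([-0.18348518,  0.30848514,  0.79441003, -0.48998246])}
top {'fx': 439.39663410913045, 'fy': 439.39663410913045, 'cx': 281.966230011818, 'cy': 206.9512540149233, 'eye': array([0.34363369, 0.11239558, 1.32698258]), 'rotation': array([-0.03075791,  0.02626653,  0.71596921, -0.69695919])}
wrist {'fx': 330.9423606152031, 'fy': 330.9423606152031, 'cx': 277.1953558271512, 'cy': 202.61006789927544, 'T_tool_cam': array([[-3.01474321e-04,  9.59056604e-01,  2.83214301e-01,
         7.26091497e-02],
       [ 9.99999884e-01,  1.82411863e-04,  4.46767641e-04,
        -4.39385014e-05],
       [ 3.76813808e-04,  2.83214402e-01, -9.59056547e-01,
        -1.42137487e-01],
       [ 0.00000000e+00,  0.00000000e+00,  0.00000000e+00,
         1.00000000e+00]])}
```

View pics/top0.png

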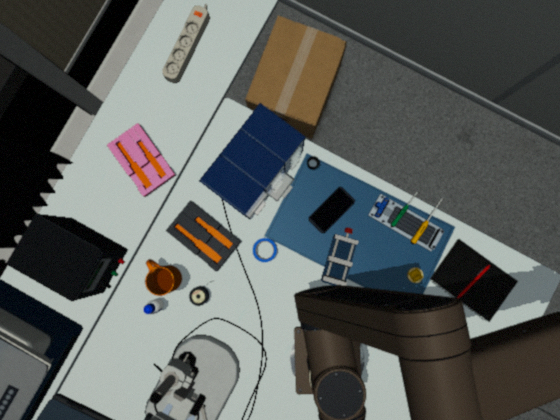

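View pics/scene0.png

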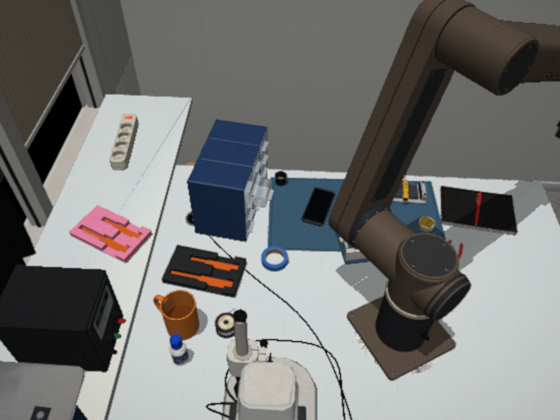

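The top view shows the jig at about (407,222) with the yellow and green drivers on it. The phone is at (332,208), the black tray at (204,235), the tape at (265,250) and the loupe at (313,162); the cabinet is at (252,160).

```bash
cat > h.py <<'E'
import numpy as np,cv2
from scipy.spatial.transform import Rotation as R
from plant import readout,cams,ctrl
def cam(n):
    c=cams.get_calibration(n)
    if n=='wrist':
        s=readout.get_state();T=np.array(c['T_tool_cam']);Rt=R.from_quat(s['tcp_rot']).as_matrix()
        return c,Rt@T[:3,3]+s['eef_pos'],Rt@T[:3,:3]
    return c,np.array(c['eye']),R.from_quat(c['rotation']).as_matrix()
def cast(C,uv,z):
    c,e,M=C;uv=np.atleast_2d(uv).astype(float)
    d=np.c_[(uv[:,0]-c['cx'])/c['fx'],-(uv[:,1]-c['cy'])/c['fy'],-np.ones(len(uv))]@M.T
    return e+d*((z-e[2])/d[:,2])[:,None]
def proj(C,P):
    c,e,M=C;p=(np.atleast_2d(P)-e)@M
    return np.c_[c['cx']-c['fx']*p[:,0]/p[:,2],c['cy']+c['fy']*p[:,1]/p[:,2]]
def mask(im,lo,hi): return cv2.inRange(cv2.cvtColor(im,cv2.COLOR_RGB2HSV),lo,hi)
def blobs(m,amin=20):
    n,l,st,ce=cv2.connectedComponentsWithStats(m)
    return [(st[i],np.argwhere(l==i)[:,::-1]) for i in range(1,n) if st[i][4]>=amin]
def rect(C,px,z):
    p=cast(C,px,z)[:,:2];r=cv2.minAreaRect((p*1000).astype(np.float32));return r
E
python3 - <<'E'
from h import *
im=cv2.imread('pics/top0.png')[:,:,::-1].copy();C=cam('top')
h=cv2.cvtColor(im,cv2.COLOR_RGB2HSV)
for n,lo,hi,z in [('orange',(4,150,80),(18,255,255),.006),('yellow',(19,140,120),(32,255,255),.03),('green',(45,120,50),(90,255,255),.03),('blue',(95,150,120),(125,255,255),.015),('black',(0,0,0),(180,255,40),.01)]:
    for st,px in blobs(mask(im,lo,hi),25):
        if px[:,0].mean()<100 or px[:,0].mean()>460 or px[:,1].mean()>290: continue
        r=rect(C,px,z);print(n,st,np.round(r[0],0),np.round(r[1]),round(r[2],1))
c=im[90:300,160:460];cv2.imwrite('pics/topc.png',cv2.resize(c,None,fx=2.66,fy=2.66,interpolation=cv2.INTER_CUBIC)[:,:,::-1])
E
```

```text
orange [194  11   8   6  29] [1066.  367.] [23. 11.] 61.0
orange [138 141  28  37 226] [610. 515.] [131.  21.] 35.4
orange [117 142  34  46 296] [594. 569.] [166.  23.] 33.0
orange [196 217  37  32 299] [381. 327.] [135.  22.] 49.5
orange [175 224  47  39 378] [351. 375.] [169.  25.] 50.3
orange [146 261  29  34 451] [249. 489.] [84. 97.] 86.3
yellow [412 221  16  22 117] [ 365. -284.] [14. 75.] 53.8
green [391 204  18  22 120] [ 414. -227.] [15. 77.] 49.2
blue [253 238  24  24 158] [325. 174.] [67. 69.] 43.5
black [  66    0   72   89 2267] [992. 667.] [ 78. 321.] 59.4
black [279 115  38  23 167] [696.  71.] [117.  40.] 70.6
black [308 157  12  12  56] [583.  20.] [33. 34.] 88.2
black [309 188  45  45 976] [438. -28.] [ 64. 139.] 43.2
```

View pics/topc.png

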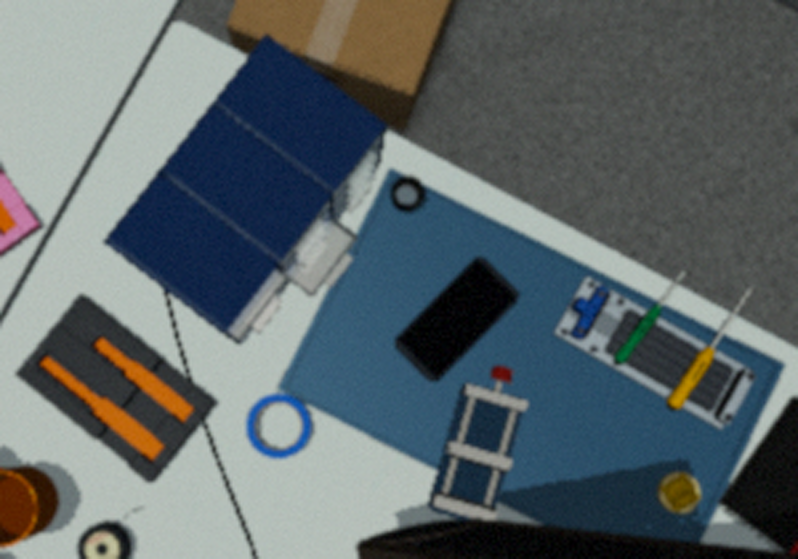

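Call:
step_arm(increments=[[[15,35,3],[0,0,0]],[[15,35,3],[0,0,0]],[[15,35,3],[0,0,0]],[[15,35,3],[0,0,0]],[[15,35,3],[0,0,0]],[[15,35,3],[0,0,0]]])

```text
time: 0.65
eef_pos: [0.2948, -0.4313, 0.2489]
tcp_rot: [0.988, 0.153, -0.0, -0.0]
contact_force: [0.2, -0.0, -0.2]
opening: 1.0
finger_force: 0.0
```

Call:
step_arm(increments=[[[15,35,3],[0,0,0]],[[15,35,3],[0,0,0]],[[15,35,3],[0,0,0]],[[15,35,3],[0,0,0]],[[15,35,3],[0,0,0]],[[0,0,0],[0,0,0]],[[0,0,0],[0,0,0]]], fingers=0.2)

```text
time: 1.23
eef_pos: [0.3701, -0.2567, 0.2645]
tcp_rot: [0.988, 0.155, 0.0, 0.0]
contact_force: [1.0, -0.8, -0.6]
opening: 0.602
finger_force: 0.0
```

Run:
```python
from h import *
s=readout.get_state();C=cam('wrist');print(s['eef_pos'],s['opening'],abs(s['dq']).max())
im=cams.read_camera('wrist');cv2.imwrite('pics/w1.png',im[:,:,::-1]);np.save('w1.npy',np.r_[C[1],C[2].ravel()])
for n,lo,hi,z in [('yellow',(19,140,120),(32,255,255),.028),('green',(45,120,50),(90,255,255),.027),('black',(0,0,0),(180,255,40),.01),('blue',(105,150,100),(125,255,255),.03)]:
    for st,px in blobs(mask(im,lo,hi),60):
        r=rect(C,px,z);print(n,st,np.round(r[0],1),np.round(r[1]),round(r[2],1))
```

```text
[ 0.37008743 -0.25666337  0.26446693] 0.6017696874662384 0.05255867378821809
yellow [268 158  58  45 734] [ 365.9 -281.5] [15. 77.] 54.0
yellow [240 254  27  24 380] [ 244.1 -264.4] [30. 30.] 28.9
green [234 101  61  44 705] [ 416.1 -225.6] [12. 78.] 51.2
black [  33    0  128   97 6967] [439.7 -26.7] [ 62. 127.] 43.5
black [212  74  38  34  79] [ 437.4 -179.1] [ 2. 56.] 57.6
black [307 188  38  32 210] [ 345.  -326.9] [ 6. 58.] 58.4
black [ 32 203  52  31 210] [223.7 -12.6] [69.  5.] 72.0
black [    0   224   560   196 48116] [ 149.1 -331.9] [321. 866.] 17.8
blue [202  61  47  46 482] [ 442.6 -172.5] [14. 61.] 58.3
blue [205  65  16  17 172] [ 449.6 -158.9] [13. 14.] 59.3
```

View pics/w1.png

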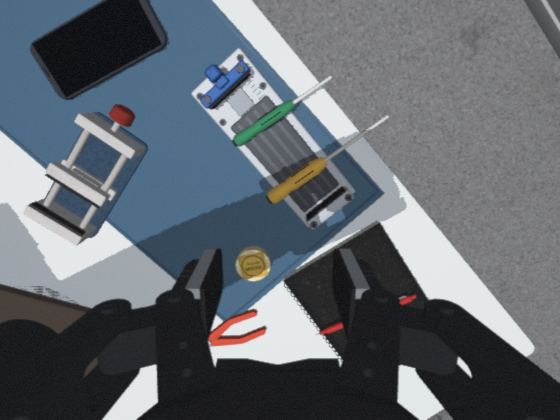

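The wrist view shows green handle (264,123) and yellow handle (297,180) on the jig. The blue jaw is at (225,83), the fixed rubber at (326,204), and the phone is at top left.

```bash
cat >> h.py <<'E'
def tri(Ca,ua,Cb,ub):
    A=[];b=[]
    for C,u in((Ca,ua),(Cb,ub)):
        d=cast(C,u,0)[0]-C[1];d/=np.linalg.norm(d);P=np.eye(3)-np.outer(d,d);A.append(P);b.append(P@C[1])
    return np.linalg.lstsq(np.vstack(A),np.hstack(b),rcond=None)[0]
E
python3 - <<'E'
from h import *
T=cam('top');w=np.load('w1.npy');W=(cams.get_calibration('wrist'),w[:3],w[3:].reshape(3,3))
it=cv2.imread('pics/top0.png')[:,:,::-1].copy();iw=cv2.imread('pics/w1.png')[:,:,::-1].copy()
for n,lo,hi in [('yellow',(19,140,120),(32,255,255)),('green',(45,120,50),(90,255,255))]:
    a=max(blobs(mask(it,lo,hi),25),key=lambda b:b[0][4] if b[1][:,0].mean()>350 and b[1][:,1].mean()<250 else 0)[1]; b=[x for x in blobs(mask(iw,lo,hi),60) if x[0][4]>500][0][1]
    print(n,'tri',np.round(1000*tri(T,a.mean(0),W,b.mean(0)),1), 'axis', [round(np.degrees(np.arctan2(*np.linalg.svd((q:=cast(C,p,.03)[:,:2])-q.mean(0),full_matrices=0)[2][0][::-1]))%180,1) for C,p in((T,a),(W,b))], np.round(1000*cast(W,b.mean(0),.028)[0],1),np.round(1000*cast(T,a.mean(0),.03)[0],1))
tips=cast(W,[[330,78],[387,117]],.028)*1000;print('tips',tips.round())
r1=cast(W,[[231,91],[326,204]],.032)*1000;d=r1[0]-r1[1];print('rubber',r1.round(),np.linalg.norm(d),np.degrees(np.arctan2(d[1],d[0])))
# base corners of jig
f=lambda u,v:(160+u/2.66,90+v/2.66)
print('cab',(1000*cast(T,[f(105,240),f(240,340),f(385,128)],.205)).round())
print('cab bottom/drawer',(1000*cast(T,[f(300,292),f(350,258),f(240,340)],.0)).round())
for st,px in blobs(mask(it,(4,150,80),(18,255,255)),200):
    if px[:,1].min()>210 and px[:,0].min()>160:
        q=cast(T,px,.006)[:,:2]*1000;c,s,a=cv2.minAreaRect(q.astype(np.float32));print('row',np.round(c,1),np.round(s,1),a,'centroid',q.mean(0),np.degrees(np.arctan2(*np.linalg.svd(q-q.mean(0),full_matrices=0)[2][0][::-1])))
m=mask(it,(0,0,0),(180,255,40));b=[x for x in blobs(m,500) if 300<x[1][:,0].mean()<350][0]
q=cast(T,b[1],.01)[:,:2]*1000;print('phone',cv2.minAreaRect(q.astype(np.float32)))
E
```

```text
yellow tri [ 365.4 -281.7   33.1] axis [np.float64(143.8), np.float64(143.8)] [ 365.3 -281.3   28. ] [ 364.6 -283.8   30. ]
green tri [ 415.2 -226.    29.5] axis [np.float64(140.4), np.float64(141.3)] [ 416.3 -225.6   28. ] [ 414.1 -226.4   30. ]
tips [[ 483. -280.   28.]
 [ 464. -354.   28.]]
rubber [[ 438. -183.   32.]
 [ 350. -324.   32.]] 165.95203084043078 58.11389586878928
cab [[509. 329. 205.]
 [409. 200. 205.]
 [612.  55. 205.]]
cab bottom/drawer [[474. 147.   0.]
 [511.  89.   0.]
 [421. 216.   0.]]
row [381.4 327.2] [134.7  22.3] 49.5082893371582 centroid [378.08306892 323.68356161] -130.02537001358442
row [350.8 375.3] [169.   24.6] 50.31787872314453 centroid [344.16186675 367.40369445] -129.7507793271117
phone ((438.00738525390625, -28.470726013183594), (63.64754104614258, 138.84982299804688), 43.23204803466797)
```

Call:
step_arm(increments=[[[-0.5,-3,-18],[0,0,-0.1174]],[[-0.5,-3,-18],[0,0,-0.1174]],[[-0.5,-3,-18],[0,0,-0.1174]],[[-0.5,-3,-18],[0,0,-0.1174]],[[-0.5,-3,-18],[0,0,-0.1174]],[[-0.5,-3,-18],[0,0,-0.1174]],[[-0.5,-3,-18],[0,0,-0.1174]],[[-0.5,-3,-18],[0,0,-0.1174]]], fingers=0.0)

```text
time: 1.95
eef_pos: [0.3645, -0.2838, 0.119]
tcp_rot: [0.949, -0.315, -0.0, -0.0]
contact_force: [-0.6, -0.0, 0.5]
opening: 0.496
finger_force: 0.0
```

Call:
step_arm(increments=[[[0,0,0],[0,0,0]],[[0,0,0],[0,0,0]],[[0,0,0],[0,0,0]]])

```text
time: 2.2
eef_pos: [0.3655, -0.2834, 0.121]
tcp_rot: [0.951, -0.31, 0.0, 0.0]
contact_force: [0.3, 0.6, -0.0]
opening: 0.5
finger_force: 0.0
```

```bash
cat > look.py <<'E'
from h import *
import sys
s=readout.get_state();C=cam('wrist');print(s['time'],s['eef_pos'].round(4),'yaw',np.degrees(R.from_quat(s['tcp_rot']).as_matrix()[:2,:2]@[1,0]@np.eye(2)[0]) if 0 else np.degrees(np.arctan2(*R.from_quat(s['tcp_rot']).as_matrix()[1::-1,0])).round(2))
im=cams.read_camera('wrist');cv2.imwrite(f'pics/{sys.argv[1]}.png',im[:,:,::-1]);np.save(sys.argv[1]+'.npy',np.r_[C[1],C[2].ravel()])
for n,lo,hi,z in [('orange',(4,150,80),(18,255,255),.006),('yellow',(19,140,120),(32,255,255),.028),('green',(45,120,50),(90,255,255),.027),('blue',(105,150,100),(125,255,255),.03)]:
    for st,px in blobs(mask(im,lo,hi),200):
        q=cast(C,px,z)[:,:2]*1000;r=cv2.minAreaRect(q.astype(np.float32));print(n,st,'rect',np.round(r[0],1),np.round(r[1]),round(r[2],1),'mean',q.mean(0).round(1),'ax',np.degrees(np.arctan2(*np.linalg.svd(q[::7]-q.mean(0),full_matrices=0)[2][0][::-1])).round(1))
E
python3 look.py w2
```

```text
2.2 [ 0.3655 -0.2834  0.121 ] yaw -36.12
yellow [ 265  155   23  103 1872] rect [ 365.  -281.3] [16. 79.] 53.9 mean [ 366. -282.] ax 144.8
green [ 164  144   22  103 1621] rect [ 415.9 -225.6] [14. 79.] 50.3 mean [ 416.3 -226. ] ax 141.5
blue [  80  169   34   82 1103] rect [ 443.4 -170.7] [17. 63.] 58.2 mean [ 442.8 -173.1] ax 147.1
blue [ 56 211  24  18 317] rect [ 450.5 -150. ] [15. 14.] 63.5 mean [ 450.7 -150. ] ax 110.6
```

Call:
step_arm(increments=[[[0,1,-20],[0,0,0]],[[0,0,-20],[0,0,0]],[[0,0,-20],[0,0,0]],[[0,0,-20],[0,0,0]],[[0,0,-14],[0,0,0]],[[0,0,-7],[0,0,0]],[[0,0,0],[0,0,0]],[[0,0,0],[0,0,0]]])

```text
time: 2.92
eef_pos: [0.3661, -0.2819, 0.0203]
tcp_rot: [0.951, -0.31, 0.001, 0.0]
contact_force: [-0.3, -0.6, 0.6]
opening: 0.499
finger_force: 0.0
```

Call:
step_arm(increments=[[[0,0,0],[0,0,0]],[[0,0,0],[0,0,0]],[[0,0,0],[0,0,0]],[[0,0,0],[0,0,0]],[[0,0,0],[0,0,0]],[[0,0,0],[0,0,0]]], fingers=-1, grip_force=35)

```text
time: 3.42
eef_pos: [0.3665, -0.2824, 0.0209]
tcp_rot: [0.951, -0.31, 0.001, 0.001]
contact_force: [0.7, 1.6, 6.3]
opening: 0.205
finger_force: 35.3
```

Call:
step_arm(increments=[[[0,0,20],[0,0,0]],[[0,0,35],[0,0,0]],[[0,0,38],[0,0,0]],[[0,0,38],[0,0,0]],[[0,0,38],[0,0,0]],[[0,0,38],[0,0,0]],[[0,0,38],[0,0,0]]])

```text
time: 4.0
eef_pos: [0.3651, -0.2806, 0.266]
tcp_rot: [0.951, -0.31, -0.0, -0.0]
contact_force: [0.9, -0.7, -1.1]
opening: 0.207
finger_force: 34.4
```

Call:
step_arm(increments=[[[12,31.7,0],[0,0,0.075]],[[12,31.7,0],[0,0,0.075]],[[12,31.7,0],[0,0,0.075]],[[12,31.7,0],[0,0,0.075]],[[12,31.7,0],[0,0,0.075]],[[12,31.7,0],[0,0,0.075]],[[12,31.7,0],[0,0,0.075]]])

```text
time: 4.58
eef_pos: [0.4494, -0.0576, 0.2642]
tcp_rot: [0.999, -0.051, 0.0, 0.0]
contact_force: [1.8, -1.1, 0.2]
opening: 0.201
finger_force: 34.5
```

Call:
step_arm(increments=[[[-3.3,33.3,0],[0,0,0.075]],[[-3.3,33.3,0],[0,0,0.075]],[[-3.3,33.3,0],[0,0,0.075]],[[-3.3,33.3,0],[0,0,0.075]],[[-3.3,33.3,0],[0,0,0.075]],[[-3.3,33.3,0],[0,0,0.075]]])

```text
time: 5.08
eef_pos: [0.4289, 0.142, 0.2641]
tcp_rot: [0.985, 0.173, -0.0, 0.0]
contact_force: [1.1, 0.9, 0.2]
opening: 0.207
finger_force: 34.5
```

Call:
step_arm(increments=[[[-15.3,28.9,0],[0,0,0.075]],[[-15.3,28.9,0],[0,0,0.075]],[[-15.3,28.9,0],[0,0,0.075]],[[-15.3,28.9,0],[0,0,0.075]],[[-15.3,28.9,0],[0,0,0.075]],[[-15.3,28.9,0],[0,0,0.075]],[[-15.3,28.9,0],[0,0,0.075]]])

```text
time: 5.67
eef_pos: [0.3213, 0.3439, 0.2641]
tcp_rot: [0.906, 0.423, -0.0, 0.0]
contact_force: [0.4, -0.8, -1.3]
opening: 0.206
finger_force: 34.5
```

Call:
step_arm(increments=[[[0,0,-20],[0,0,0.001]],[[0,0,-30],[0,0,0]],[[0,0,-30],[0,0,0]],[[0,0,0],[0,0,0]],[[0,0,0],[0,0,0]],[[0,0,0],[0,0,0]]])

```text
time: 6.17
eef_pos: [0.3233, 0.3431, 0.1858]
tcp_rot: [0.907, 0.421, 0.001, -0.0]
contact_force: [0.5, -1.3, 0.3]
opening: 0.202
finger_force: 34.5
```

```bash
python3 look.py w3
```

```text
6.1667 [0.3233 0.3431 0.1858] yaw 49.81
orange [265  39   7 149 594] rect [356.5 395.6] [135.   6.] 49.5 mean [349.7 386.5] ax -130.8
orange [  19   44  147  159 8114] rect [216.3 491.9] [113. 148.] 85.0 mean [223.1 488.4] ax -155.1
orange [283  65   6 122 358] rect [362.6 377.1] [112.   5.] 50.3 mean [350.  361.9] ax -128.8
orange [ 320   81   24  139 2503] rect [381.8 329.1] [134.  20.] 49.8 mean [381.  327.5] ax -130.8
yellow [ 257  188   41  164 4730] rect [262.7 272.8] [182.  39.] 48.8 mean [269.2 278.8] ax -130.3
blue [345 269  68  35 734] rect [337.3 197.6] [37. 70.] 45.4 mean [338.5 200.7] ax 136.2
```

View pics/w3.png

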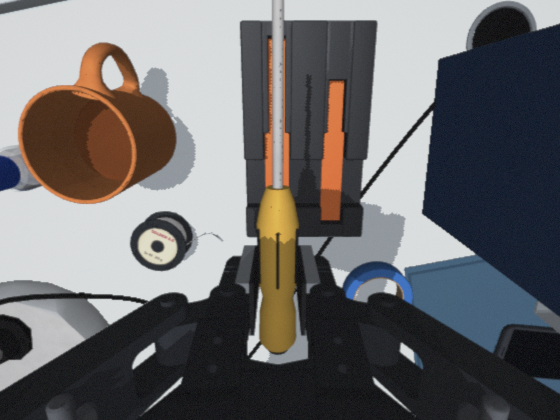

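Run:
```python
from h import *
w=np.load('w3.npy');W=(cams.get_calibration('wrist'),w[:3],w[3:].reshape(3,3))
p=cast(W,[[278,187],[277,352],[277,0]],.194)*1000;print(p.round(1),p[:2].mean(0),np.linalg.norm(p[0]-p[1]))
for a in(0,2):
  d=p[a]-p[1];print(np.degrees(np.arctan2(d[1],d[0])))
# tray outline corners
q=cast(W,[[242,21],[377,20],[248,234],[360,236]],.02)*1000;print(q.round(1),q.mean(0))
```

```text
[[349.4 373.1 194. ]
 [295.8 310.4 194. ]
 [393.5 426.  194. ]] [322.56306382 341.76002946 194.        ] 82.53814332320728
49.495852472317566
49.78495959578233
[[391.5 468.9  20. ]
 [478.1 396.7  20. ]
 [268.6 323.   20. ]
 [352.6 249.1  20. ]] [372.69899177 359.45428447  20.        ]
```

Call:
step_arm(increments=[[[0.7,1,-30],[0,0,0.004]],[[0,0,-35],[0,0,0]],[[0,0,-35],[0,0,0]],[[0,0,-30],[0,0,0]],[[0,0,-16],[0,0,0]],[[0,0,0],[0,0,0]],[[0,0,0],[0,0,0]]])

```text
time: 6.8
eef_pos: [0.3244, 0.3443, 0.0395]
tcp_rot: [0.906, 0.423, 0.001, -0.0]
contact_force: [1.1, 0.8, 0.1]
opening: 0.207
finger_force: 34.5
```

Call:
step_arm(increments=[[[0,0,-7],[0,0,0]],[[0,0,-7],[0,0,0]],[[0,0,-6],[0,0,0]],[[0,0,-5],[0,0,0]],[[0,0,-4],[0,0,0]],[[0,0,0],[0,0,0]],[[0,0,0],[0,0,0]]])

```text
time: 7.38
eef_pos: [0.3233, 0.3438, 0.0092]
tcp_rot: [0.906, 0.423, -0.0, 0.0]
contact_force: [0.9, 0.0, -0.5]
opening: 0.201
finger_force: 34.6
```

Call:
step_arm(increments=[[[0,0,-1],[0,0,0]],[[0,0,0],[0,0,0]],[[0,0,0],[0,0,0]],[[0,0,0],[0,0,0]]], fingers=-0.2)

```text
time: 7.72
eef_pos: [0.3233, 0.3438, 0.0084]
tcp_rot: [0.906, 0.423, 0.0, -0.0]
contact_force: [-0.8, -0.8, -0.8]
opening: 0.4
finger_force: 0.0
```

Call:
step_arm(increments=[[[0,0,12],[0,0,0]],[[0,0,25],[0,0,0]],[[0,0,35],[0,0,0]],[[0,0,40],[0,0,0]],[[0,0,40],[0,0,0]],[[0,0,20],[0,0,0]],[[0,0,0],[0,0,0]],[[0,0,0],[0,0,0]]])

```text
time: 8.38
eef_pos: [0.324, 0.3442, 0.1819]
tcp_rot: [0.906, 0.423, 0.002, -0.0]
contact_force: [0.7, 0.6, -0.9]
opening: 0.401
finger_force: 0.0
```

```bash
python3 look.py w4
```

```text
8.3833 [0.324  0.3442 0.1819] yaw 50.06
orange [ 265   40   25  183 1665] rect [351.7 377.4] [169.  23.] 49.8 mean [360.  387.1] ax -129.9
orange [  15   44  144  162 7646] rect [215.3 491.8] [113. 149.] 84.9 mean [222.1 488.8] ax -151.5
orange [ 321   82   25  141 2558] rect [382.  329.4] [134.  20.] 49.8 mean [381.2 327.8] ax -130.6
yellow [ 268  145   19   81 1165] rect [324.9 345.1] [75. 16.] 50.0 mean [326.3 347.3] ax -130.0
blue [358 273  55  22 460] rect [346.6 200.4] [20. 57.] 38.6 mean [346.9 201.3] ax -52.0
```

View pics/w4.png

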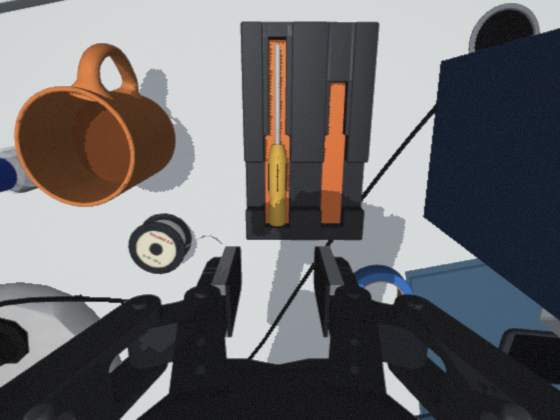

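The long driver lies fully in its row at (278,185).

Call:
step_arm(increments=[[[0,0,40],[0,0,0]],[[15.1,-28.9,20],[0,0,-0.0863]],[[15.1,-28.9,20],[0,0,-0.0863]],[[15.1,-28.9,0],[0,0,-0.0863]],[[15.1,-28.9,0],[0,0,-0.0863]],[[15.1,-28.9,0],[0,0,-0.0863]],[[15.1,-28.9,0],[0,0,-0.0863]],[[15.1,-28.9,0],[0,0,-0.0863]]], fingers=0.0)

```text
time: 9.1
eef_pos: [0.4283, 0.1398, 0.2574]
tcp_rot: [0.991, 0.132, -0.002, -0.0]
contact_force: [0.3, 0.7, 0.2]
opening: 0.5
finger_force: 0.0
```

Call:
step_arm(increments=[[[3.3,-33.3,0],[0,0,-0.0863]],[[3.3,-33.3,0],[0,0,-0.0863]],[[3.3,-33.3,0],[0,0,-0.0863]],[[3.3,-33.3,0],[0,0,-0.0863]],[[3.3,-33.3,0],[0,0,-0.0863]],[[3.3,-33.3,0],[0,0,-0.0863]]])

```text
time: 9.6
eef_pos: [0.4476, -0.0596, 0.2574]
tcp_rot: [0.992, -0.126, -0.002, -0.001]
contact_force: [1.2, -0.4, 0.2]
opening: 0.498
finger_force: 0.0
```

Call:
step_arm(increments=[[[-7,-33.8,-20],[0,0,-0.0863]],[[-7,-33.8,-20],[0,0,-0.0863]],[[-7,-33.8,-20],[0,0,-0.0863]],[[-7,-33.8,-20],[0,0,-0.0863]],[[-7,-33.8,-20],[0,0,-0.0863]],[[0,0,-40],[0,0,0]],[[0,0,0],[0,0,0]],[[0,0,0],[0,0,0]]])

```text
time: 10.27
eef_pos: [0.4109, -0.2253, 0.116]
tcp_rot: [0.943, -0.334, -0.005, -0.002]
contact_force: [0.2, -0.6, 0.4]
opening: 0.498
finger_force: 0.0
```

```bash
python3 look.py w5
```

```text
10.2667 [ 0.4109 -0.2253  0.116 ] yaw -39.0
green [ 264  147   20  105 1572] rect [ 415.9 -225.4] [13. 79.] 51.3 mean [ 416.4 -225.9] ax 141.2
blue [ 181  177   31   83 1085] rect [ 442.5 -171.8] [15. 63.] 58.2 mean [ 442.6 -173.5] ax 147.6
blue [162 220  20  19 308] rect [ 447.5 -153.9] [13. 14.] 58.4 mean [ 447.4 -153.8] ax 108.6
```

Call:
step_arm(increments=[[[5,-0.5,-16],[0,0,0]],[[0,0,-20],[0,0,0]],[[0,0,-20],[0,0,0]],[[0,0,-20],[0,0,0]],[[0,0,-13],[0,0,0]],[[0,0,-7],[0,0,0]],[[0,0,0],[0,0,0]],[[0,0,0],[0,0,0]]])

```text
time: 10.98
eef_pos: [0.4199, -0.228, 0.0256]
tcp_rot: [0.943, -0.333, 0.001, 0.0]
contact_force: [0.1, 0.3, 0.2]
opening: 0.498
finger_force: 0.0
```

Call:
step_arm(increments=[[[0,0,0],[0,0,0]],[[0,0,0],[0,0,0]],[[0,0,0],[0,0,0]],[[0,0,0],[0,0,0]],[[0,0,0],[0,0,0]],[[0,0,0],[0,0,0]]], fingers=-1, grip_force=35)

```text
time: 11.48
eef_pos: [0.4199, -0.2286, 0.0259]
tcp_rot: [0.943, -0.333, 0.001, 0.0]
contact_force: [-0.6, 1.1, 6.6]
opening: 0.158
finger_force: 35.6
```

Call:
step_arm(increments=[[[0,0,0],[0,0,0]],[[0,0,0],[0,0,0]],[[-2,1.5,-3],[0,0,0]],[[-2,1.5,-2.5],[0,0,0]],[[0,0,0],[0,0,0]],[[0,0,0],[0,0,0]]], fingers=-0.3)

```text
time: 11.98
eef_pos: [0.4142, -0.2244, 0.0182]
tcp_rot: [0.943, -0.333, -0.001, -0.0]
contact_force: [0.6, 0.8, 0.3]
opening: 0.35
finger_force: 0.0
```

```bash
python3 look.py w6
```

```text
11.9833 [ 0.4142 -0.2244  0.0182] yaw -38.95
green [ 261  181   33  165 4172] rect [ 416.  -225.1] [14. 81.] 51.0 mean [ 417.6 -226.2] ax 141.3
blue [ 122  232   42   63 1173] rect [ 455.8 -181.6] [12. 30.] 58.3 mean [ 455.6 -182. ] ax 147.0
blue [ 87 309  29  19 308] rect [ 451.  -148.2] [16.  7.] 85.9 mean [ 450.3 -147.5] ax 79.7
```

Call:
step_arm(increments=[[[0,0,0],[0,0,0]],[[0,0,0],[0,0,0]],[[0,0,0],[0,0,0]],[[0,0,0],[0,0,0]],[[0,0,0],[0,0,0]],[[0,0,0],[0,0,0]]], fingers=-1, grip_force=35)

```text
time: 12.53
eef_pos: [0.4149, -0.225, 0.0189]
tcp_rot: [0.943, -0.333, 0.0, 0.0]
contact_force: [0.5, 0.7, 0.7]
opening: 0.163
finger_force: 36.9
```

Call:
step_arm(increments=[[[0,0,20],[0,0,0]],[[0,0,35],[0,0,0]],[[0,0,38],[0,0,0]],[[0,0,38],[0,0,0]],[[0,0,38],[0,0,0]],[[0,0,38],[0,0,0]],[[0,0,38],[0,0,0]]])

```text
time: 13.12
eef_pos: [0.4143, -0.2244, 0.2654]
tcp_rot: [0.943, -0.333, -0.0, -0.0]
contact_force: [1.4, -0.1, -1.5]
opening: 0.158
finger_force: 36.8
```

Call:
step_arm(increments=[[[3,33.4,0],[0,0,0.097]],[[3,33.4,0],[0,0,0.097]],[[3,33.4,0],[0,0,0.097]],[[3,33.4,0],[0,0,0.097]],[[3,33.4,0],[0,0,0.097]]])

```text
time: 13.53
eef_pos: [0.4294, -0.0564, 0.2636]
tcp_rot: [0.995, -0.095, -0.0, -0.0]
contact_force: [-0.3, 0.7, -0.2]
opening: 0.158
finger_force: 36.8
```

Call:
step_arm(increments=[[[0,33.3,0],[0,0,0.097]],[[0,33.3,0],[0,0,0.097]],[[0,33.3,0],[0,0,0.097]],[[0,33.3,0],[0,0,0.097]],[[0,33.3,0],[0,0,0.097]],[[0,33.3,0],[0,0,0.097]]])

```text
time: 14.03
eef_pos: [0.4292, 0.1436, 0.2636]
tcp_rot: [0.981, 0.195, -0.0, 0.0]
contact_force: [0.9, -0.9, 0.3]
opening: 0.158
finger_force: 36.8
```

Call:
step_arm(increments=[[[-13.1,33.3,0],[0,0,0.097]],[[-13.1,33.3,0],[0,0,0.097]],[[-13.1,33.3,0],[0,0,0.097]],[[-13.1,33.3,0],[0,0,0.097]],[[-13.1,33.3,0],[0,0,0.097]]])

```text
time: 14.45
eef_pos: [0.3631, 0.3099, 0.2635]
tcp_rot: [0.905, 0.425, -0.0, 0.0]
contact_force: [-0.2, -0.2, 0.1]
opening: 0.162
finger_force: 36.8
```

Call:
step_arm(increments=[[[0,0,-20],[0,0,0]],[[0,0,-30],[0,0,0]],[[0,0,-30],[0,0,0]],[[0,0,-20],[0,0,0]],[[0,0,0],[0,0,0]],[[0,0,0],[0,0,0]],[[0,0,0],[0,0,0]],[[0,0,0],[0,0,0]]])

```text
time: 15.12
eef_pos: [0.3656, 0.309, 0.166]
tcp_rot: [0.906, 0.422, 0.002, -0.0]
contact_force: [0.1, -0.0, -1.0]
opening: 0.162
finger_force: 36.8
```

```bash
python3 look.py w7
python3 - <<'E'
from h import *
w=np.load('w7.npy');W=(cams.get_calibration('wrist'),w[:3],w[3:].reshape(3,3));z=readout.get_state()['eef_pos'][2]
im=cv2.imread('pics/w7.png')[:,:,::-1].copy()
b=max(blobs(mask(im,(45,120,50),(90,255,255)),200),key=lambda x:x[0][4])[1]
top=b[b[:,1]<b[:,1].min()+2].mean(0);bot=b[b[:,1]>b[:,1].max()-2].mean(0)
p=cast(W,[top,bot],z+.008)*1000;print(top,bot,p.round(1),p.mean(0).round(1),np.linalg.norm(p[0]-p[1]),np.degrees(np.arctan2(*(p[0]-p[1])[1::-1])))
E
```

```text
15.1167 [0.3656 0.309  0.166 ] yaw 49.96
orange [ 202   36   31  193 1479] rect [350.4 378. ] [170.  23.] 53.3 mean [362.2 387.8] ax -125.6
orange [  0  40  24  17 218] rect [272.4 546.2] [11. 23.] 70.9 mean [271.4 545.6] ax -22.4
orange [   0   47  109  165 8709] rect [237.1 468.7] [153.  95.] 36.8 mean [232.4 477.7] ax -164.6
orange [265  81   7 106 471] rect [389.5 349.8] [93.  6.] 49.6 mean [386.8 345.8] ax -131.3
orange [283  81   5 100 257] rect [403.2 342. ] [87.  4.] 50.2 mean [394.4 332. ] ax -129.3
yellow [ 206  146   22   86 1401] rect [326.6 344.2] [76. 16.] 49.5 mean [326.8 344.5] ax -130.7
green [ 261  183   33  164 4044] rect [316.4 250.2] [169.  29.] 49.9 mean [320.6 254.8] ax -129.9
blue [331 279  31  23 296] rect [356.1 193.9] [11. 37.] 13.4 mean [356.  193.8] ax -74.7
[277.78947368 183.73684211] [277.45454545 345.09090909] [[392.4 340.2 174. ]
 [340.8 279.1 174. ]] [366.6 309.7 174. ] 79.95476647852315 49.85424283952966
```

Call:
step_arm(increments=[[[-1,0,-25],[0,0,0]],[[0,0,-35],[0,0,0]],[[0,0,-30],[0,0,0]],[[0,0,-25],[0,0,0]],[[0,0,-13],[0,0,0]],[[0,0,0],[0,0,0]],[[0,0,0],[0,0,0]]])

```text
time: 15.75
eef_pos: [0.3639, 0.3087, 0.0365]
tcp_rot: [0.906, 0.422, 0.0, -0.0]
contact_force: [0.4, 0.7, -0.5]
opening: 0.157
finger_force: 36.8
```

Call:
step_arm(increments=[[[0,0,-7],[0,0,0]],[[0,0,-7],[0,0,0]],[[0,0,-6],[0,0,0]],[[0,0,-5],[0,0,0]],[[0,0,-3],[0,0,0]],[[0,0,0],[0,0,0]],[[0,0,0],[0,0,0]]])

```text
time: 16.33
eef_pos: [0.3633, 0.3084, 0.0077]
tcp_rot: [0.906, 0.422, -0.0, 0.0]
contact_force: [-0.6, 0.1, -1.0]
opening: 0.158
finger_force: 36.9
```

Call:
step_arm(increments=[[[0,0,0],[0,0,0]],[[0,0,0],[0,0,0]],[[0,0,0],[0,0,0]],[[0,0,0],[0,0,0]]], fingers=-0.3)

```text
time: 16.67
eef_pos: [0.3635, 0.3085, 0.008]
tcp_rot: [0.906, 0.422, 0.0, -0.0]
contact_force: [-0.6, 0.2, 0.6]
opening: 0.349
finger_force: 0.0
```

Call:
step_arm(increments=[[[0,0,12],[0,0,0]],[[0,0,25],[0,0,0]],[[0,0,35],[0,0,0]],[[0,0,40],[0,0,0]],[[0,0,40],[0,0,0]],[[0,0,20],[0,0,0]],[[0,0,0],[0,0,0]],[[0,0,0],[0,0,0]]])

```text
time: 17.33
eef_pos: [0.3641, 0.3089, 0.1814]
tcp_rot: [0.906, 0.422, 0.002, -0.0]
contact_force: [0.4, -1.0, -0.2]
opening: 0.351
finger_force: 0.0
```

```bash
python3 look.py w8
```

```text
17.3333 [0.3641 0.3089 0.1814] yaw 49.98
orange [ 207   38   29  185 1341] rect [350.7 377.6] [171.  23.] 51.9 mean [361.8 387.3] ax -126.4
orange [    0    42   118   163 10299] rect [233.8 474.4] [156. 108.] 36.8 mean [228.8 486.3] ax -152.3
orange [ 267   81   22  141 1171] rect [381.7 329.2] [134.  20.] 49.8 mean [390.5 338.1] ax -130.0
yellow [ 211  143   20   82 1283] rect [326.3 344.2] [76. 16.] 49.9 mean [326.5 344.4] ax -131.0
green [271 143  13  80 875] rect [366.4 311.5] [74. 11.] 49.7 mean [366.7 312.2] ax -129.5
blue [295 274  21  54 436] rect [308.4 200.6] [62. 17.] 58.7 mean [309.3 202.8] ax -122.8
```

View pics/w8.png

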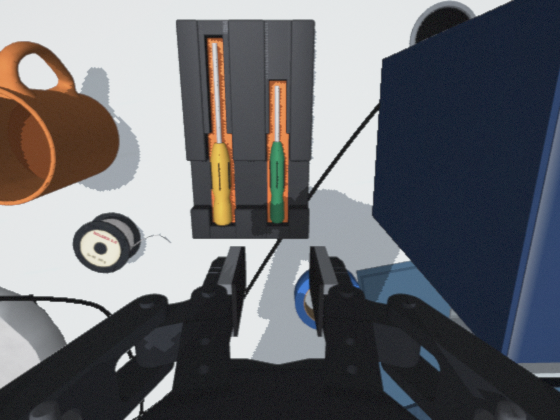

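Both drivers are seated in their rows, long at (221,185) and short at (277,183). Next is the phone.

Call:
step_arm(increments=[[[0,0,40],[0,0,0.121]],[[0,0,40],[0,0,0.121]],[[13.2,-33.4,0],[0,0,0.121]],[[13.2,-33.4,0],[0,0,0.121]],[[13.2,-33.4,0],[0,0,0.121]],[[13.2,-33.4,0],[0,0,0.121]],[[13.2,-33.4,0],[0,0,0.121]]], fingers=1)

```text
time: 17.97
eef_pos: [0.4233, 0.1545, 0.257]
tcp_rot: [0.67, 0.742, -0.002, -0.002]
contact_force: [-0.0, -0.3, -0.2]
opening: 1.0
finger_force: 0.0
```

Call:
step_arm(increments=[[[1.6,-34,0],[0,0,0.121]],[[1.6,-34,0],[0,0,0.121]],[[1.6,-34,0],[0,0,0.121]],[[1.6,-34,0],[0,0,0.121]],[[1.6,-34,0],[0,0,0.121]],[[0,0,0],[0,0,0]],[[0,0,0],[0,0,0]],[[0,0,0],[0,0,0]]])

```text
time: 18.63
eef_pos: [0.4313, 0.0007, 0.258]
tcp_rot: [0.445, 0.896, -0.0, -0.002]
contact_force: [-0.4, 0.1, 0.1]
opening: 1.003
finger_force: 0.0
```

```bash
python3 look.py w9
python3 - <<'E'
from h import *
w=np.load('w9.npy');W=(cams.get_calibration('wrist'),w[:3],w[3:].reshape(3,3))
im=cv2.imread('pics/w9.png')[:,:,::-1].copy()
for t in(35,45,60):
  for st,px in blobs(mask(im,(0,0,0),(180,255,t)),3000): print(t,st,rect(W,px,.010))
E
```

```text
18.6333 [0.4313 0.0007 0.258 ] yaw 127.15
yellow [ 14 234  26  24 549] rect [ 243.2 -257.3] [30. 31.] 25.7 mean [ 243.2 -257.2] ax -26.4
blue [278   0  41   8 236] rect [345.8 148. ] [40.  6.] 37.1 mean [345.5 148.6] ax 36.5
blue [190 272  25  35 315] rect [ 448.4 -174.4] [17. 50.] 57.7 mean [ 445.8 -174.9] ax -26.8
35 [ 237  135   62  107 5130] ((440.014892578125, -26.8486328125), (62.777740478515625, 127.69277954101562), 43.74101257324219)
35 [    0   259   560   161 35185] ((585.480712890625, -198.16510009765625), (849.2097778320312, 266.6295471191406), 37.21866226196289)
45 [ 237  135   63  109 5325] ((441.2774963378906, -28.166015625), (65.0421371459961, 132.33070373535156), 43.95119094848633)
45 [    0   259   560   161 45463] ((585.4801025390625, -198.16421508789062), (849.2097778320312, 266.63177490234375), 37.21866226196289)
60 [ 236  134   65  112 5665] ((441.6822814941406, -28.757095336914062), (66.85769653320312, 134.9068603515625), 43.91072082519531)
60 [    0   259   560   161 48955] ((585.4801025390625, -198.16421508789062), (849.2097778320312, 266.63177490234375), 37.21866226196289)
```

View pics/w9.png

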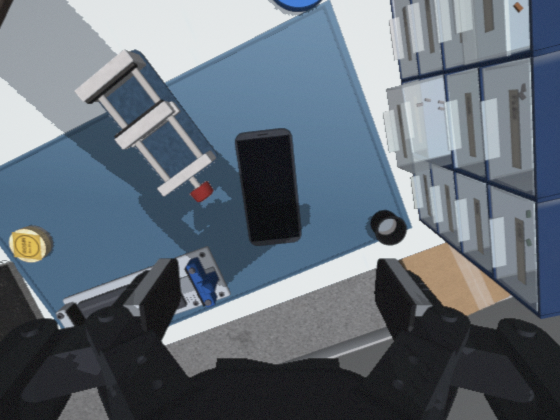

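The wrist view shows the phone at (268,187), with the loupe at (387,227) and a small vise whose red knob is at (201,192). I'll check clearance to the knob from closer in.

Call:
step_arm(increments=[[[3,-10,-30],[0,0,0.06]],[[3,-10,-35],[0,0,0.053]],[[3,-9.5,-35],[0,0,0]],[[0,0,-18],[0,0,0]],[[0,0,0],[0,0,0]],[[0,0,0],[0,0,0]],[[0,0,0],[0,0,0]]])

```text
time: 19.27
eef_pos: [0.442, -0.0286, 0.1433]
tcp_rot: [0.392, 0.92, 0.0, 0.001]
contact_force: [0.0, 0.1, 0.3]
opening: 0.997
finger_force: 0.0
```

```bash
python3 look.py w10
python3 - <<'E'
from h import *
w=np.load('w9.npy');W9=(cams.get_calibration('wrist'),w[:3],w[3:].reshape(3,3))
w=np.load('w10.npy');W=(cams.get_calibration('wrist'),w[:3],w[3:].reshape(3,3))
im=cv2.imread('pics/w10.png')[:,:,::-1].copy()
for t in(45,60,75):
  for st,px in blobs(mask(im,(0,0,0),(180,255,t)),3000): print(t,st,rect(W,px,.010))
i9=cv2.imread('pics/w9.png')[:,:,::-1].copy()
r=[[ (x[0],x[1].mean(0)) for x in blobs(mask(i,(0,140,80),(6,255,255))|mask(i,(174,140,80),(180,255,255)),80)] for i in(i9,im)]
print(r)
for a in r[0]: print(cast(W9,a[1],.03)*1000)
if len(r[1])==1:print(tri(W9,r[0][0][1],W,r[1][0][1])*1000)
print(proj(W,[.4405,-.0286,.01]))
E
```

```text
19.2667 [ 0.442  -0.0286  0.1433] yaw 133.81
45 [  238   111    77   148 10716] ((439.97393798828125, -27.46630859375), (65.6117935180664, 129.44725036621094), 43.79155349731445)
45 [    0   259   560   161 43856] ((554.4495239257812, -139.97573852539062), (602.5322265625, 189.6918182373047), 43.662723541259766)
60 [  237   111    79   153 11409] ((441.75732421875, -29.248306274414062), (66.72599029541016, 134.48818969726562), 43.79155349731445)
60 [    0   258   560   162 47380] ((554.1905517578125, -139.70437622070312), (602.5322265625, 190.44203186035156), 43.662723541259766)
75 [  235   101    83   163 12427] ((439.2822570800781, -26.283905029296875), (67.62678527832031, 142.15878295898438), 43.73746109008789)
75 [    0   258   560   162 49121] ((554.1905517578125, -139.70437622070312), (602.5322265625, 190.44203186035156), 43.662723541259766)
[[(array([191, 183,  21,  19, 227], dtype=int32), array([201.7753304 , 191.97797357]))], [(array([162, 166,  33,  28, 520], dtype=int32), array([179.05384615, 179.94615385]))]]
[[376.36276956 -70.79377374  30.        ]]
[376.42929293 -70.18634599  31.77711245]
[[275.05801978 190.62965675]]
```

Call:
step_arm(increments=[[[-2,2,-20],[0,0,0]],[[0,0,-30],[0,0,0]],[[0,0,-30],[0,0,0]],[[0,0,-25],[0,0,0]],[[0,0,-15],[0,0,0]],[[0,0,0],[0,0,0]],[[0,0,0],[0,0,0]],[[0,0,0],[0,0,0]]], fingers=0.88)

```text
time: 19.98
eef_pos: [0.4411, -0.0276, 0.024]
tcp_rot: [0.393, 0.92, 0.0, 0.002]
contact_force: [-0.1, 0.0, -0.3]
opening: 0.939
finger_force: 0.0
```

```bash
python3 look.py w11
python3 - <<'E'
from h import *
w=np.load('w11.npy');W=(cams.get_calibration('wrist'),w[:3],w[3:].reshape(3,3))
im=cv2.imread('pics/w11.png')[:,:,::-1].copy()
for t in(45,60,75):
  for st,px in blobs(mask(im,(0,0,0),(180,255,t)),3000): print(t,st,rect(W,px,.010))
E
```

```text
19.9833 [ 0.4411 -0.0276  0.024 ] yaw 133.75
blue [ 73 396  19  24 219] rect [ 422.8 -157.4] [ 7. 16.] 54.2 mean [ 423.8 -157.4] ax -35.8
45 [  209   120   134   232 28152] ((439.5813293457031, -26.882530212402344), (62.0723762512207, 127.52433776855469), 43.63277816772461)
45 [    0   257   433   163 26702] ((452.98114013671875, -96.32546997070312), (258.9154968261719, 108.73135375976562), 43.541717529296875)
45 [ 455  312  105  108 5309] ((593.2565307617188, 9.599140167236328), (56.85722351074219, 85.28030395507812), 57.51416015625)
60 [  208   119   135   234 28611] ((439.6615295410156, -27.03327178955078), (64.08894348144531, 128.55686950683594), 43.59377670288086)
60 [    0   257   560   163 45458] ((483.02252197265625, -67.63807678222656), (341.9923095703125, 108.9307861328125), 43.541717529296875)
75 [    0   119   560   301 78593] ((459.1750793457031, -42.54475402832031), (341.9923095703125, 178.16592407226562), 43.541717529296875)
```

View pics/w11.png

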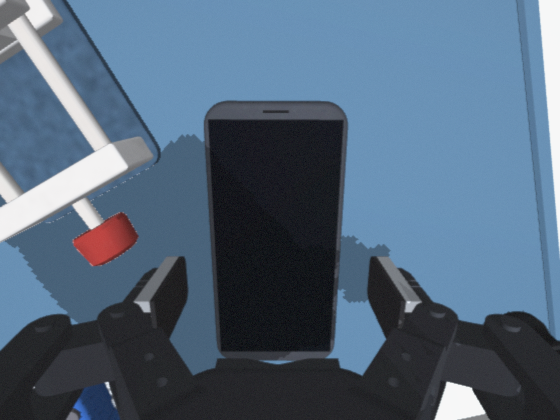

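Call:
step_arm(increments=[[[-1,0.5,-8],[0,0,0]],[[0,0,-8],[0,0,0]],[[0,0,-6],[0,0,0]],[[0,0,-5],[0,0,0]],[[0,0,0],[0,0,0]],[[0,0,0],[0,0,0]]])

```text
time: 20.53
eef_pos: [0.4375, -0.0266, -0.0058]
tcp_rot: [0.393, 0.92, -0.0, -0.001]
contact_force: [-0.3, 0.1, -0.5]
opening: 0.94
finger_force: 0.0
```

Call:
step_arm(increments=[[[0,0,0],[0,0,0]],[[0,0,0],[0,0,0]],[[0,0,0],[0,0,0]],[[0,0,0],[0,0,0]],[[0,0,0],[0,0,0]],[[0,0,0],[0,0,0]]], fingers=-1, grip_force=30)

```text
time: 21.03
eef_pos: [0.4384, -0.0269, -0.0048]
tcp_rot: [0.393, 0.92, 0.0, 0.0]
contact_force: [0.3, -0.2, 2.2]
opening: 0.791
finger_force: 34.5
```

Run:
```python
from h import *
t=np.radians(58.15);X=np.array([np.cos(t),np.sin(t)]);Y=np.array([-X[1],X[0]])
for n in('w1','w2','w5'):
  w=np.load(n+'.npy');W=(cams.get_calibration('wrist'),w[:3],w[3:].reshape(3,3))
  im=cv2.imread(f'pics/{n}.png')[:,:,::-1].copy()
  for nm,m in(('dark',mask(im,(0,0,0),(180,255,45))),('blue',mask(im,(105,150,100),(125,255,255))),('bed',mask(im,(0,0,46),(180,90,110)))):
    for st,px in blobs(m,60):
      r=rect(W,px,.018 if nm=='bed' else .032)
      if 40<max(r[1])<160 and np.hypot(*(np.array(r[0])-[395,-255]))<110:
        p=cast(W,px,.018 if nm=='bed' else .032)[:,:2]*1000
        print(n,nm,st,np.round(r[0],1),np.round(r[1],1),round(r[2],1),'along %.1f %.1f  lat %.1f %.1f'%(*np.percentile(p@X,[1,99]),*np.percentile(p@Y,[1,99])))
w=np.load('w2.npy');im=cv2.imread('pics/w2.png');cv2.imwrite('pics/w2c.png',cv2.resize(im[100:330,40:420],None,fx=2,fy=2))
```

```text
w1 dark [212  74  38  34 100] [ 437.5 -182.2] [ 2.3 53. ] 58.0 along 75.0 77.3  lat -493.5 -442.1
w1 dark [307 187  38  33 233] [ 350.3 -321.6] [ 6.4 56.1] 58.2 along -91.5 -85.2  lat -494.9 -440.3
w1 blue [202  61  47  46 482] [ 442.5 -172.8] [13.8 61. ] 58.3 along 79.9 93.5  lat -496.8 -437.5
w1 bed [209  70  42  39 174] [ 437.6 -180.9] [ 6.9 61.1] 58.2 along 74.9 80.7  lat -495.9 -437.3
w1 bed [232  96  46  38 328] [ 419.1 -212.2] [16.9 56.1] 56.8 along 32.4 48.8  lat -494.2 -440.4
w1 bed [ 243  115   76   70 1870] [ 391.7 -254. ] [67.4 58.3] 57.2 along -39.6 22.9  lat -494.1 -440.1
w1 bed [330 149  26  59 136] [ 383.1 -336.3] [68.5 20.3] 34.2 along -111.3 -54.1  lat -524.1 -481.7
w1 bed [ 288  167   51   45 1038] [ 359.6 -306.4] [31.1 55.7] 58.3 along -85.6 -56.6  lat -494.5 -439.8
w1 bed [306 186  42  36 137] [ 347.3 -325.3] [ 9.6 64.3] 58.3 along -97.8 -88.3  lat -498.4 -435.3
w1 bed [269 199  56  31 135] [ 323.6 -295.8] [72.1 16.3] 77.7 along -111.7 -49.8  lat -448.6 -415.8
w2 dark [332 152   8  79 436] [ 350.5 -324. ] [ 4.2 58.5] 58.2 along -92.3 -88.2  lat -497.1 -441.0
w2 d
[... 906 characters left out ...]
199 176  20  72 439] [ 439.5 -185.4] [ 5.7 54. ] 58.9 along 72.3 76.9  lat -497.6 -445.2
w5 blue [ 181  177   31   83 1085] [ 442.8 -172.7] [15.  62.8] 58.2 along 79.6 93.9  lat -498.0 -436.9
w5 bed [  281   130   161   116 10855] [ 380.8 -277.9] [121.3  75. ] 58.0 along -84.7 21.5  lat -506.8 -433.6
w5 bed [429 140  31  89 358] [ 346.9 -325.9] [20.3 67.3] 49.3 along -106.2 -88.0  lat -499.7 -432.9
w5 bed [ 214  151   53   89 1240] [ 432.4 -206.7] [37.9 68.9] 50.4 along 30.8 58.4  lat -506.9 -441.0
w5 bed [198 172  34 126 933] [ 419.3 -168.3] [ 26.1 105.2] 47.0 along 71.2 97.9  lat -496.1 -394.9
w5 bed [325 247  32  51 600] [ 333.7 -230. ] [15.4 49. ] 69.8 along -28.4 -9.9  lat -426.7 -381.1
```

View pics/w2c.png

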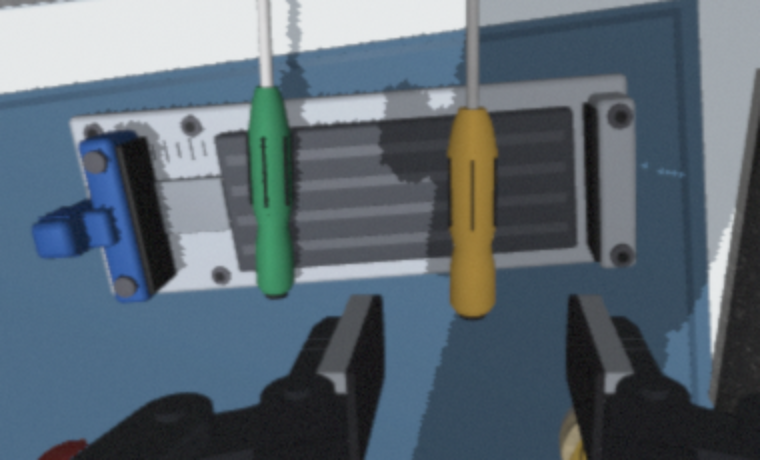

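Call:
step_arm(increments=[[[0,0,15],[0,0,0]],[[0,0,30],[0,0,0]],[[0,0,35],[0,0,0]],[[0,0,35],[0,0,0]],[[0,0,15],[0,0,0]],[[0,0,0],[0,0,0]]])

```text
time: 21.53
eef_pos: [0.4407, -0.0275, 0.1289]
tcp_rot: [0.393, 0.92, 0.001, 0.004]
contact_force: [0.8, 0.1, -1.3]
opening: 0.786
finger_force: 35.5
```

Call:
step_arm(increments=[[[-4.03,-19.3,0],[0,0,-0.11]],[[-4.03,-19.3,0],[0,0,-0.11]],[[-4.03,-19.3,0],[0,0,-0.11]],[[-4.03,-19.3,0],[0,0,-0.11]],[[-4.03,-19.3,0],[0,0,-0.11]],[[-4.03,-19.3,0],[0,0,-0.11]]])

```text
time: 22.03
eef_pos: [0.412, -0.1425, 0.1222]
tcp_rot: [0.672, 0.741, -0.0, -0.002]
contact_force: [0.3, -0.4, -2.5]
opening: 0.792
finger_force: 35.5
```

Call:
step_arm(increments=[[[-4.03,-19.3,0],[0,0,-0.11]],[[-4.03,-19.3,0],[0,0,-0.11]],[[-4.03,-19.3,0],[0,0,-0.11]],[[-4.03,-19.3,0],[0,0,-0.11]],[[-4.03,-19.3,0],[0,0,-0.11]],[[-4.03,-19.3,0],[0,0,-0.11]],[[0,0,0],[0,0,0]],[[0,0,0],[0,0,0]]])

```text
time: 22.7
eef_pos: [0.3884, -0.2579, 0.1226]
tcp_rot: [0.874, 0.485, -0.0, -0.002]
contact_force: [-0.0, 0.2, -2.1]
opening: 0.786
finger_force: 35.5
```

Call:
step_arm(increments=[[[0,0,-20],[0,0,0]],[[0,0,-25],[0,0,0]],[[0,0,-15],[0,0,0]],[[0,0,0],[0,0,0]],[[0,0,0],[0,0,0]],[[0,0,0],[0,0,0]]])

```text
time: 23.2
eef_pos: [0.39, -0.258, 0.0652]
tcp_rot: [0.874, 0.486, 0.0, 0.0]
contact_force: [-0.1, 0.3, -1.7]
opening: 0.786
finger_force: 35.5
```

```bash
python3 look.py w12
python3 - <<'E'
from h import *
w=np.load('w12.npy');W=(cams.get_calibration('wrist'),w[:3],w[3:].reshape(3,3));z=readout.get_state()['eef_pos'][2]
im=cv2.imread('pics/w12.png')[:,:,::-1].copy()
for t in(45,60):
  for st,px in blobs(mask(im,(0,0,0),(180,255,t)),3000): print(t,st,rect(W,px,z+.015))
E
```

```text
23.2 [ 0.39   -0.258   0.0652] yaw 58.18
blue [259   0  32  25 731] rect [ 449.8 -159.7] [10. 15.] 58.2 mean [ 450.  -159.6] ax -32.6
blue [ 211   29  129   33 2797] rect [ 442.4 -172.1] [14. 63.] 58.2 mean [ 442.2 -173.4] ax -31.5
45 [    0   130   560   290 81390] ((387.9212951660156, -264.18792724609375), (139.8019561767578, 276.1192626953125), 58.13275146484375)
60 [    0   129   560   291 84603] ((388.0111083984375, -264.04339599609375), (140.1422576904297, 276.1192626953125), 58.13275146484375)
```

Run:
```python
from h import *
w=np.load('w12.npy');W=(cams.get_calibration('wrist'),w[:3],w[3:].reshape(3,3));z=.0652
im=cv2.imread('pics/w12.png');g=cv2.cvtColor(im,cv2.COLOR_BGR2GRAY)
print(g[60:150:3,275]); print([ (r,np.flatnonzero(g[r,150:400]<70)[[0,-1]]+150) for r in(150,180,210)])
t=np.radians(58.15);X=np.array([np.cos(t),np.sin(t)]);Y=np.array([-X[1],X[0]])
for v in(105,110,115,120):
  p=cast(W,[275,v],z+.0145)[0,:2]*1000;print(v,p@X,p@Y)
print(np.array([390,-258])@X,np.array([390,-258])@Y)
```

```text
[ 69  37  51  22  64 106 115 173 173 174 173 174 172 170 171 171  53  61
  64  64  33  64  68  64  10  13  14  15  23  21]
[(150, array([192, 362])), (180, array([194, 360])), (210, array([153, 360]))]
105 59.158053368971395 -466.85197031748737
110 57.376728539327644 -466.8490277444648
115 55.580667157261104 -466.84606082811035
120 53.76968559428025 -466.84306926508776
-13.351654790687832 -467.42457500044895
```

Call:
step_arm(increments=[[[0,0,-12],[0,0,0]],[[0,0,-14],[0,0,0]],[[0,0,-12],[0,0,0]],[[0,0,-6],[0,0,0]],[[0,0,-4],[0,0,0]],[[0,0,0],[0,0,0]],[[0,0,0],[0,0,0]]])

```text
time: 23.83
eef_pos: [0.3902, -0.2588, 0.0176]
tcp_rot: [0.874, 0.486, 0.0, 0.001]
contact_force: [0.7, 0.2, -1.5]
opening: 0.789
finger_force: 35.5
```

Call:
step_arm(increments=[[[0,0,-2],[0,0,0]],[[0,0,-2],[0,0,0]],[[0,0,0],[0,0,0]],[[0,0,0],[0,0,0]],[[0,0,0],[0,0,0]]])

```text
time: 24.25
eef_pos: [0.3897, -0.2584, 0.013]
tcp_rot: [0.874, 0.486, 0.0, 0.0]
contact_force: [0.0, -0.2, -1.7]
opening: 0.788
finger_force: 35.5
```

Call:
step_arm(increments=[[[0,0,-1],[0,0,0]],[[0,0,0],[0,0,0]],[[0,0,0],[0,0,0]],[[0,0,0],[0,0,0]]])

```text
time: 24.58
eef_pos: [0.3897, -0.2584, 0.0118]
tcp_rot: [0.874, 0.486, -0.0, -0.0]
contact_force: [0.1, -0.5, -2.1]
opening: 0.785
finger_force: 35.5
```

Call:
step_arm(increments=[[[0,0,-1],[0,0,0]],[[0,0,0],[0,0,0]],[[0,0,0],[0,0,0]],[[0,0,0],[0,0,0]]])

```text
time: 24.92
eef_pos: [0.3898, -0.2585, 0.0112]
tcp_rot: [0.874, 0.486, -0.0, 0.0]
contact_force: [-1.0, 1.6, 2.8]
opening: 0.787
finger_force: 36.0
```

Call:
step_arm(increments=[[[0,0,0],[0,0,0]],[[0,0,0],[0,0,0]],[[0,0,0],[0,0,0]],[[0,0,0],[0,0,0]]], fingers=0.9)

```text
time: 25.25
eef_pos: [0.3897, -0.2584, 0.0108]
tcp_rot: [0.874, 0.486, 0.0, 0.0]
contact_force: [0.3, 0.4, -0.0]
opening: 0.95
finger_force: 0.0
```

Call:
step_arm(increments=[[[0,0,8],[0,0,0]],[[0,0,20],[0,0,0]],[[0,0,35],[0,0,0]],[[0,0,40],[0,0,0]],[[0,0,30],[0,0,0]],[[8,13,0],[0,0,0]],[[15,25,0],[0,0,0]],[[15,25,0],[0,0,0]]])

```text
time: 25.92
eef_pos: [0.4285, -0.1955, 0.1458]
tcp_rot: [0.875, 0.485, 0.001, 0.002]
contact_force: [0.9, -1.0, 0.8]
opening: 0.948
finger_force: 0.0
```

Call:
step_arm(increments=[[[0,0,0],[0,0,0]],[[0,0,0],[0,0,0]],[[0,0,0],[0,0,0]],[[0,0,0],[0,0,0]]], fingers=-1)

```text
time: 26.25
eef_pos: [0.4274, -0.196, 0.144]
tcp_rot: [0.874, 0.485, -0.0, 0.0]
contact_force: [-0.5, 1.0, 1.4]
opening: 0.39
finger_force: 0.0
```

```bash
python3 look.py w13
python3 - <<'E'
from h import *
w=np.load('w13.npy');W=(cams.get_calibration('wrist'),w[:3],w[3:].reshape(3,3))
im=cv2.imread('pics/w13.png')[:,:,::-1].copy()
t=np.radians(58.15);X=np.array([np.cos(t),np.sin(t)]);Y=np.array([-X[1],X[0]])
for st,px in blobs(mask(im,(105,150,60),(125,255,255)),100):
  for z in(.032,.048):
    p=cast(W,px,z)[:,:2]*1000;print(st,z,'along',np.percentile(p@X,[1,99]).round(1),'lat',np.percentile(p@Y,[1,99]).round(1))
for st,px in blobs(mask(im,(0,0,0),(180,255,60)),1500):
  p=cast(W,px,.026)[:,:2]*1000;print('dark',st,'along',np.percentile(p@X,[1,99]).round(1),'lat',np.percentile(p@Y,[1,99]).round(1),cv2.minAreaRect(p.astype(np.float32)))
e=readout.get_state()['eef_pos'][:2]*1000;print(e@X,e@Y)
E
```

```text
26.25 [ 0.4274 -0.196   0.144 ] yaw 58.06
blue [ 238  142   79   32 1311] rect [ 445.1 -167.8] [24. 61.] 58.0 mean [ 443.4 -170.7] ax 148.0
[ 238  140   79   34 1421] 0.032 along [ 80.6 105.3] lat [-496.2 -437. ]
[ 238  140   79   34 1421] 0.048 along [ 83.8 107. ] lat [-494.3 -438.9]
dark [    0   198   560   222 60701] along [-173.5   51.1] lat [-729.9 -206.6] ((367.771728515625, -296.58856201171875), (233.13397216796875, 567.8399047851562), 58.02782440185547)
58.96058983741656 -466.439995584024
```

Call:
step_arm(increments=[[[20,32,0],[0,0,0]],[[20.7,32,0],[0,0,0]],[[0,0,-30],[0,0,0]],[[0,0,-35],[0,0,0]],[[0,0,-30],[0,0,0]],[[0,0,-23],[0,0,0]],[[0,0,0],[0,0,0]],[[0,0,0],[0,0,0]]])

```text
time: 26.97
eef_pos: [0.4672, -0.1315, 0.0249]
tcp_rot: [0.874, 0.485, -0.001, -0.001]
contact_force: [0.6, -0.2, 1.3]
opening: 0.003
finger_force: 0.0
```

Call:
step_arm(increments=[[[-1.1,-1.7,0],[0,0,0]],[[-1.1,-1.7,0],[0,0,0]],[[-1.1,-1.7,0],[0,0,0]],[[-1.1,-1.7,0],[0,0,0]],[[0,0,0],[0,0,0]],[[0,0,0],[0,0,0]]])

```text
time: 27.47
eef_pos: [0.4642, -0.1385, 0.0265]
tcp_rot: [0.874, 0.485, 0.0, 0.0]
contact_force: [-0.9, 0.4, 0.2]
opening: 0.001
finger_force: 0.0
```

```bash
cat > al.py <<'E'
from h import *
t=np.radians(58.15);X=np.array([np.cos(t),np.sin(t)]);Y=np.array([-X[1],X[0]])
s=readout.get_state();e=s['eef_pos'][:2]*1000;print('along',e@X,'lat',e@Y,s['eef_pos'][2],'F',s['contact_force'][:2]@X,s['opening'])
E
python3 al.py
```

```text
along 127.32186408125666 lat -467.3910934089607 0.026484477066754563 F -0.17153008958718857 0.0011711294747839653
```

Call:
step_arm(increments=[[[-1.3,-2.1,-0.5],[0,0,0]],[[-1.3,-2.1,0],[0,0,0]],[[-1.3,-2.1,0],[0,0,0]],[[-1.3,-2.1,0],[0,0,0]],[[-1.3,-2.1,0],[0,0,0]],[[-1.3,-2.1,0],[0,0,0]],[[0,0,0],[0,0,0]]])

```text
time: 28.05
eef_pos: [0.4561, -0.1508, 0.0253]
tcp_rot: [0.874, 0.485, 0.0, -0.0]
contact_force: [1.2, 2.8, -0.5]
opening: 0.001
finger_force: 1.0
```

Call:
step_arm(increments=[[[-0.8,-1.3,0],[0,0,0]],[[-0.8,-1.3,0],[0,0,0]],[[-0.8,-1.3,0],[0,0,0]],[[-0.8,-1.3,0],[0,0,0]],[[0,0,0],[0,0,0]],[[0,0,0],[0,0,0]]])

```text
time: 28.55
eef_pos: [0.4528, -0.1561, 0.0253]
tcp_rot: [0.874, 0.486, -0.0, -0.0]
contact_force: [0.2, 1.2, -0.8]
opening: 0.003
finger_force: 0.9
```

```bash
python3 al.py
```

```text
along 106.34381517282435 lat -466.96600840068373 0.02529406793714423 F 1.0670959117349326 0.003383460770708995
```

Call:
step_arm(increments=[[[-0.6,-1.0,0],[0,0,0]],[[-0.6,-1.0,0],[0,0,0]],[[-0.6,-1.0,0],[0,0,0]],[[-0.6,-1.0,0],[0,0,0]],[[-0.6,-1.0,0],[0,0,0]],[[-0.6,-1.0,0],[0,0,0]]])

```text
time: 29.05
eef_pos: [0.4492, -0.1619, 0.0253]
tcp_rot: [0.874, 0.486, -0.0, -0.0]
contact_force: [1.7, 2.3, 0.2]
opening: 0.001
finger_force: 1.6
```

```bash
python3 al.py
```

```text
along 99.46991557850012 lat -466.9985210899605 0.02529454816177722 F 2.892990821745814 0.001226623332835025
```

Call:
step_arm(increments=[[[-0.6,-1.0,0],[0,0,0]],[[-0.6,-1.0,0],[0,0,0]],[[-0.6,-1.0,0],[0,0,0]]])

```text
time: 29.3
eef_pos: [0.4474, -0.1648, 0.0253]
tcp_rot: [0.874, 0.486, 0.0, -0.0]
contact_force: [1.7, 4.0, 0.2]
opening: 0.002
finger_force: 2.2
```

```bash
python3 al.py
```

```text
along 96.15521889104642 lat -467.00736697338897 0.025282172602273487 F 4.26998500173369 0.0016492544173710684
```

Call:
step_arm(increments=[[[-0.4,-0.6,0],[0,0,0]],[[-0.4,-0.6,0],[0,0,0]],[[-0.4,-0.6,0],[0,0,0]]])

```text
time: 29.55
eef_pos: [0.4465, -0.1663, 0.0253]
tcp_rot: [0.874, 0.485, 0.001, -0.0]
contact_force: [3.7, 8.2, -0.6]
opening: -0.004
finger_force: 4.4
```

Call:
step_arm(increments=[[[-0.4,-0.6,0],[0,0,0]],[[-0.4,-0.6,0],[0,0,0]]])

```text
time: 29.72
eef_pos: [0.4465, -0.1663, 0.0254]
tcp_rot: [0.875, 0.484, 0.002, -0.001]
contact_force: [7.7, 13.4, -0.6]
opening: -0.005
finger_force: 7.5
```

```bash
python3 al.py
```

```text
along 94.33685288535895 lat -467.0501024664925 0.025359404698265888 F 15.438345209883803 -0.004989424372601131
```

The force climbed to 15 N with no further travel, so the phone is snug between the jaws. I'll back off and check.

Call:
step_arm(increments=[[[1,1.6,0],[0,0,0]],[[4,6.4,0],[0,0,0]],[[10,16,0],[0,0,0]],[[10,16,10],[0,0,0]],[[0,0,40],[0,0,0]],[[0,0,40],[0,0,0]],[[0,0,40],[0,0,0]],[[0,0,40],[0,0,0]]])

```text
time: 30.38
eef_pos: [0.4704, -0.1284, 0.1975]
tcp_rot: [0.874, 0.486, -0.001, 0.001]
contact_force: [1.1, -0.5, 0.6]
opening: 0.001
finger_force: 0.0
```

Call:
step_arm(increments=[[[-15,-25,0],[0,0,0]],[[-15,-25,0],[0,0,0]],[[-15,-25,0],[0,0,0]],[[-10,-17,0],[0,0,0]],[[0,0,0],[0,0,0]],[[0,0,0],[0,0,0]],[[0,0,0],[0,0,0]]])

```text
time: 30.97
eef_pos: [0.4157, -0.2199, 0.1955]
tcp_rot: [0.874, 0.485, -0.0, 0.0]
contact_force: [0.6, 1.2, -0.0]
opening: 0.005
finger_force: 0.0
```

```bash
python3 look.py w14; python3 al.py
python3 - <<'E'
from h import *
w=np.load('w14.npy');W=(cams.get_calibration('wrist'),w[:3],w[3:].reshape(3,3))
im=cv2.imread('pics/w14.png')[:,:,::-1].copy()
t=np.radians(58.15);X=np.array([np.cos(t),np.sin(t)]);Y=np.array([-X[1],X[0]])
for st,px in blobs(mask(im,(105,150,60),(125,255,255)),100):
    p=cast(W,px,.032)[:,:2]*1000;print('blue',st,'along',np.percentile(p@X,[1,99]).round(1),'lat',np.percentile(p@Y,[1,99]).round(1))
for v in(35,60):
 for st,px in blobs(mask(im,(0,0,0),(180,255,v)),1500):
  p=cast(W,px,.026)[:,:2]*1000;print('dark',v,st,'along',np.percentile(p@X,[1,99]).round(1),'lat',np.percentile(p@Y,[1,99]).round(1),cv2.minAreaRect(p.astype(np.float32)))
E
```

```text
30.9667 [ 0.4157 -0.2199  0.1955] yaw 58.09
orange [ 62 325  38  24 262] rect [ 117.8 -259.7] [32. 44.] 58.1 mean [ 117.4 -254.7] ax -0.2
yellow [146 282  35  28 567] rect [ 245.5 -261.3] [31. 30.] 26.6 mean [ 246.2 -259.1] ax 174.6
blue [241 131  67  28 942] rect [ 433.2 -186.8] [25. 61.] 58.1 mean [ 431.4 -189.7] ax 148.9
along 32.932605645664296 lat -469.14397205566917 0.1953941994856785 F 1.1105636523301432 0.0026990114915148022
blue [241 130  67  29 973] along [57.9 82.6] lat [-496.4 -437. ]
dark 35 [ 244  171   64  113 5479] along [-66.2  44.5] lat [-498.7 -437.7] ((389.8944396972656, -260.5123291015625), (120.22898864746094, 63.3619384765625), 58.19068908691406)
dark 35 [    0   268   560   152 35210] along [-260.6  -74.5] lat [-788.5 -155.4] ((316.7853088378906, -384.987548828125), (203.56451416015625, 680.4119873046875), 58.04385757446289)
dark 60 [    0   170   560   250 56732] along [-260.6   37.7] lat [-784.1 -159.2] ((344.188720703125, -341.05816650390625), (307.1162109375, 680.4119873046875), 58.04385757446289)
```

The jaw moved 22.7 mm, and the phone is aligned at 58.2° and centred to within about 1 mm. The arm is clear, so I'm handing in.

```bash
python3 -c "
from plant import sign_off
print(sign_off())"
```

```text
the job is handed in; nothing more can be done
None
```

I've handed the job in at about 31 s: both drivers are in their tray rows with handles at the cut-out end, and the phone is held snugly, screen up, between the jig's jaws; I never touched the tape or loupe.

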